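# Lock the bayonet cap of a battery canister

### The arm

A 6-joint arm with a two-finger parallel gripper is mounted at the origin on a cart in front of the work surface, level with it; the furniture and walls round the work are solid. World frame = base frame: x ahead of the robot, y to its left, z up, the work surface at z = 0. Lengths are in m, angles in degrees, forces in N, time in s.
With the tool pointing down it reaches from about 0.325 to 0.85 m from the base axis. Payload 15.5 kg.
Tool frame: the origin (TCP) lies midway between the tips of the shut fingers; the grasp point (between the pads) lies 19 mm behind it (arm.pinch_z is the distance from the TCP to the grasp point, in m); z points along the fingers, y is the line along which they close (so a half turn about z gives the same grasp; the last joint's range is limited). The gripper opens to 91 mm and grips with 3 to 60 N. Pads are 32 mm wide; open, the fingers measure 118 mm over their backs; the gripper's body (76 mm by 178 mm) begins 60 mm behind the grasp point.
Start: joints at [-76.117, 28.281, 77.091, -0, 74.628, -5.472], TCP at [0.207, -0.59, 0.18] pointing down, gripper open.
Joint ranges: [-166.48, 166.48], [-47.26, 123.95], [12.59, 153.08], [-70.14, 250.14], [6.76, 159.57], [-176.63, 176.63]. Speed limits (degrees/s): [108.29, 108.29, 147.25, 172.46, 172.46, 172.46].

### API

Orientations are given as a 3x3 rotation matrix whose columns are the frame's x, y, z axes.
In Python, from rig import status, imaging, sign_off, arm gives the robot as it stands.
- The arm moves only by the tool jog_arm, never from a script. Its argument "increments" is a list of rows, each a list of 7 numbers: the finger opening in m, from 0 to 0.0912, then the shift along the tool's x, y, z in m, then the turn, a rotation vector about the tool's x, y, z in degrees. A call has 1 to 10 rows; each row shifts and turns the commanded pose from where the row before left it, along the tool's axes as they then stand; what a row does not reach is not made up. A row lasts 1/10 s, in which the tool goes at most 50 mm and 8.59 degrees, less where a joint would pass 70% of its speed; a pose out of reach is approached as far as the arm can. A call is refused whole if a number of a shift passes 0.05 or a number of a turn 8.59, either way. A call with a gripper value outside its range is refused whole. The fingers move at their own pace and stop on an object; "newtons" is the grip in N (left out, the last holds). Time passes only in rows, so rows that do not move let the fingers close. It gives the time, the measured TCP pose, the force, the opening and the grip force at its end, in the units of the state.
- status.state(): the state, without advancing time (a new reading comes with each control period).
- imaging.camera(name): name is "side" or "top" or "wrist"; returns (picture, depth): 420x560x3 uint8, blue, green, red; 420x560 float32, m along the optical axis (not along the pixel's ray), 0 where there is no reading.
- imaging.camera_info(name): a dict with "fov_y" (degrees; the focal length in pixels is half the picture's height over the tangent of half this angle, whatever the lens; pixels are square), "cx", "cy" (the principal point, pixels), "world_from_camera" (4x4, takes a point from camera to world coordinates). Camera axes: x right, y up, looking along -z (the intrinsics and any distortion apply to the point x, -y, -z); pixel columns grow to the right and rows downward; lengths in m; the calibration is good to about 2 mm. A picture is of the moment at which its call begins: read the wrist's pose just before it. camera_info takes no time and is no camera call; for the wrist camera it gives the pose at the moment of the call.
- sign_off(): hands the job in; it is judged then, once.
The state is a dict: "clock": time; "joint_positions": joint angles; "qd": joint speeds; "effort": joint torques, N m; "ee_pos": TCP position; "tcp_rot": TCP orientation; "ft_force": force on the tool from outside, world axes, zero at the start; "moment": the same for the moment, N m; "width": finger opening in m; "gripper_force": force on a finger pad.
Only numpy, scipy, OpenCV 4.12 (cv2) and the standard library are available. Lean on these libraries where they do the work, as an engineer would, in place of code of your own. Each camera call takes 0.05 s, during which the arm holds its last target. There are 200 camera calls.

### The job

Two upright battery canisters stand on the bench; the cap of one is properly locked, while the cap of the other was only set in: it stands a little higher, with its wing across the dark ribs instead of in line with them. Take that unlocked cap by its wing, push it well down against its spring, turn it clockwise (seen from above) about a quarter turn until the wing lines up with the two dark ribs on the canister's sides, and let go so that the spring seats it. Leave the locked cap as it is.

Things in the scene. Friction and masses are not known exactly. Their poses are not given: they have to be found in the camera images.
- cap: Unlocked cap, black plastic, 60 g: knurled round head 68 mm across with a straight upright wing to grip, 46 mm long (cap x), 14 mm thick, standing 8 to 38 mm above the origin. Origin: centre of the underside of the 8 mm head disc, on the axis; z up. An 11 mm skirt hangs from its rim; stem and lugs are hidden inside. Starts with its origin 106 mm above the bench, wing along canister x.
- canister: Its fixed can, 60 mm wide, 90 high, foot 84 wide; origin: underside centre, z up. Cap origin at z 106 mm: unlocked; 100: locked; 90: bottomed. Cap turns only below 95: push 11 to 16 mm (13.5 best); spring 5 N rising to 9. Then turn 80 deg clockwise from above (70-90; stop at 90) to the dark ribs on side and foot at -80 and 100 deg from x; let go, it rises and seats.
- other_cap: Identical cap, already locked, to be left alone; same origin and axes. Its origin is 100 mm above the bench, 6 mm lower than the unlocked one's, and its wing lines up with the dark ribs of its canister.
- other_canister: The identical fixed canister of the locked cap; same origin and axes. The two canisters stand side by side about 0.2 to 0.35 m apart; either may be the left one.
There are look-alikes about, which are no part of the job. What is shaped like the cap but green or orange is not meant.

How it is judged (in metres and radians):
At the end, for the whole second after the job is handed in: The cap sits upright (within 7 degrees) and centred (5 mm) in its canister, turned at least 63 degrees from the entry, and has sprung back to its locked height: origin 97 to 102.5 mm above the canister's underside; it is at rest (z of cap in the frame of canister between 0.097 and 0.1025 m and horizontal distance between cap and canister below 0.005 m and angle between the x axis of cap and the x axis of canister, either way round above 1.1 rad and angle between cap's own z axis and vertical below 0.12 rad and linear speed of cap below 0.02 m/s); the robot touches nothing.
It fails at once if the cap that was already locked is pushed, lifted or turned out of its seat (distance of other_cap from where it was at the start of the episode above 0.008 m or angle between the x axis of other_cap and the x axis of other_canister, either way round below 1 rad).
It also fails if it takes over 38 s, if anything falls off the work surface, if the arm or the gripper's body presses on something with over 40 N, if the wrist force passes 120 N, or if a joint passes its speed limit or range.

## Working session

There is one attempt and no reset: what is moved stays moved. The work goes in short steps, Python scripts to look and compute and a tool call to move; the robot and the scene stay as the last step left them, time stands still between calls to the robot, and variables do not carry over. Pictures are saved under pics/ and viewed, at most 10 in all, crops included, and the job is handed in when it is done.

Besides the shell and the picture viewer there is one more tool, called after "Emit:" as a command line: name --pt "numbers of a row" for each row, then --argument value for the rest. jog_arm: Moves the arm, as the interface text tells. Its arguments: {"type":"object","properties":{"increments":{"type":"array"},"newtons":{"type":"number"}},"required":["increments"]}

```bash
mkdir -p pics
cat > h.py <<'E'
import numpy as np, cv2
from rig import status, imaging, sign_off, arm
def grab(n):
    i=imaging.camera_info(n); p,d=imaging.camera(n); return p,d,i
def world(d,i):
    h,w=d.shape; f=h/2/np.tan(np.radians(i['fov_y']/2))
    u,v=np.meshgrid(np.arange(w),np.arange(h))
    P=np.stack([(u-i['cx'])/f*d,-(v-i['cy'])/f*d,-d],-1)
    T=np.array(i['world_from_camera']); return P@T[:3,:3].T+T[:3,3]
E
python3 - <<'E'
from h import *
ims=[]
for n in("top","side"):
    p,d,i=grab(n); np.savez(n,p=p,d=d,W=world(d,i)); cv2.imwrite(f"pics/{n}.png",p); print({k:v for k,v in i.items()})
s=status.state(); print(s['clock'],s['ee_pos'],s['tcp_rot'],arm.pinch_z)
E
```

```text
{'fov_y': 49.933666898732795, 'cx': 280.5689003537502, 'cy': 207.48107885100094, 'world_from_camera': array([[-2.72068770e-03,  9.92473608e-01, -1.22428494e-01,
         3.75864504e-01],
       [-9.99995905e-01, -2.59160872e-03,  1.21355167e-03,
        -2.66017831e-02],
       [ 8.87131249e-04,  1.22431294e-01,  9.92476595e-01,
         9.42550663e-01],
       [ 0.00000000e+00,  0.00000000e+00,  0.00000000e+00,
         1.00000000e+00]])}
{'fov_y': 55.24632890627798, 'cx': 281.5226969909989, 'cy': 208.31344958178545, 'world_from_camera': array([[-0.93206229,  0.19033536, -0.30827314,  0.24259546],
       [-0.36219044, -0.51025649,  0.78003615,  0.64297048],
       [-0.00882992,  0.83869587,  0.54452848,  0.56185923],
       [ 0.        ,  0.        ,  0.        ,  1.        ]])}
0.1 [ 0.20704715 -0.58930146  0.17988728] [[ 9.43488749e-01  3.31404455e-01 -2.58829506e-04]
 [ 3.31404536e-01 -9.43488135e-01  1.08285000e-03]
 [ 1.14658745e-04 -1.10743406e-03 -9.99999380e-01]] 0.0188
```

View pics/top.png

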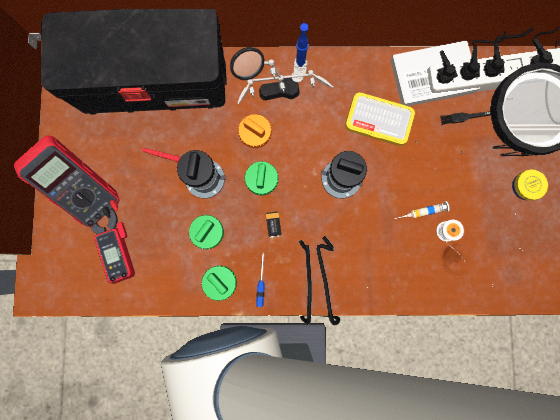

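View pics/side.png

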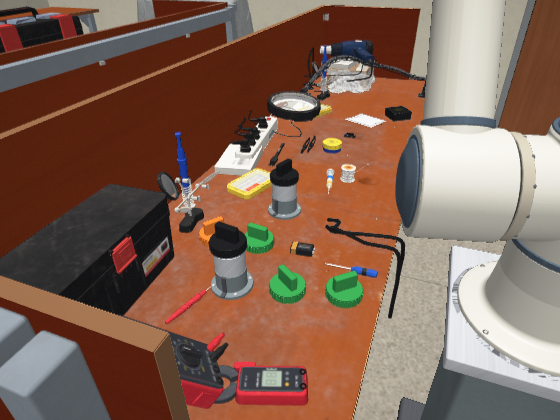

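The two black caps are at top-view pixels (195,167) and (348,168); in the side view they are at (230,240) and (285,175). The green and orange ones are look-alikes. I'll measure the height and wing angle of both and enlarge them.

Run:
```python
from h import *
for n,cs in(("top",[(197,175),(345,175)]),("side",[(230,255),(285,190)])):
    z=np.load(n+".npz"); p,W,d=z['p'],z['W'],z['d']
    r=[]
    for (u,v) in cs:
        s=45 if n=="side" else 38
        c=cv2.resize(p[v-s:v+s,u-s:u+s],(390,390),interpolation=cv2.INTER_CUBIC); r.append(np.clip(c.astype(float)*1.8,0,255).astype(np.uint8))
        m=np.zeros(d.shape,bool); m[v-s:v+s,u-s:u+s]=1; m&=d>0
        top=W[m&(W[...,2]>.125)&(W[...,2]<.16)]
        disc=W[m&(W[...,2]>.10)&(W[...,2]<.120)]
        wz=np.percentile(top[:,2],[50,90]); t=top[top[:,2]>wz[0]-.004]
        (c0,sz,a)=cv2.minAreaRect((t[:,:2]*1000).astype(np.float32))
        cov=np.linalg.eigh(np.cov(t[:,:2].T)); e=cov[1][:,1]
        print(n,(u,v),"wing z",wz,"c",t[:,:2].mean(0),c0,sz,"ang",np.degrees(np.arctan2(e[1],e[0])),"disc z",np.median(disc[:,2]),np.histogram(disc[:,2],10)[0],len(t))
        if len(disc)>9: print("  disc circle",cv2.minEnclosingCircle((disc[:,:2]*1000).astype(np.float32)))
    r=np.hstack(r); cv2.imwrite(f"pics/c_{n}.png",r)
    if n=="top": a=r
cv2.imwrite("pics/crops.png",cv2.resize(np.vstack([a,r]),(600,600)))
```

```text
top (197, 175) wing z [0.14356491 0.14542848] c [0.55378121 0.13245055] (554.0353393554688, 133.07208251953125) (14.512079238891602, 45.17137908935547) ang 171.63048923803137 disc z 0.11442803084276099 [  6   8   9  10  13  41 222 375 119  10] 195
  disc circle ((553.6422119140625, 132.83218383789062), 35.02157211303711)
top (345, 175) wing z [0.1379921  0.13997126] c [ 0.55258929 -0.15502238] (552.9625244140625, -155.21243286132812) (45.2523307800293, 14.118941307067871) ang 72.4038594900024 disc z 0.10861866471068249 [ 12  14  41 232 327 137  16   5   5   8] 189
  disc circle ((553.5083618164062, -155.1568603515625), 35.43291473388672)
side (230, 255) wing z [0.13834749 0.14368675] c [0.55013836 0.13516154] (551.4534301757812, 132.884765625) (15.914117813110352, 44.813785552978516) ang 174.0237754238991 disc z 0.11279117636028202 [ 31  33  31  31  36  71 279  92  19  20] 189
  disc circle ((552.0768432617188, 133.49951171875), 35.330570220947266)
side (285, 190) wing z [0.13402562 0.13707379] c [ 0.5501531  -0.15338851] (551.3451538085938, -157.3801727294922) (46.4938850402832, 16.26407814025879) ang 69.50011187463457 disc z 0.10708028342063058 [ 24  22  52 132  31  12  18  17  11  14] 79
  disc circle ((538.6600341796875, -36.55080795288086), 148.33131408691406)Traceback (most recent call last):
  File "<stdin>", line 18, in <module>
    return _nx.concatenate(arrs, 0, dtype=dtype, casting=casting)
           ~~~~~~~~~~~~~~~^^^^^^^^^^^^^^^^^^^^^^^^^^^^^^^^^^^^^^^
ValueError: all the input arrays must have same number of dimensions, but the array at index 0 has 2 dimension(s) and the array at index 1 has 3 dimension(s)
```

```bash
python3 -c "
import cv2,numpy as np
cv2.imwrite('pics/crops.png',cv2.resize(np.vstack([cv2.imread('pics/c_top.png'),cv2.imread('pics/c_side.png')]),(600,600)))"
```

```text
(no output)
```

View pics/crops.png

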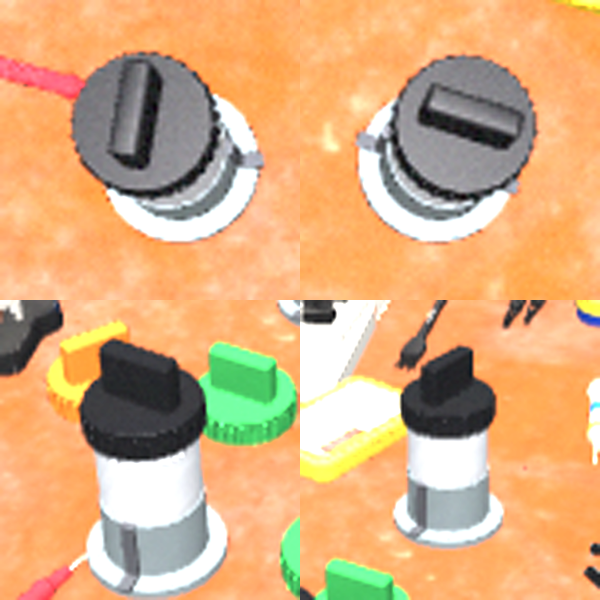

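The enlarged crop settles it. The left cap (top view 195,167) is higher, with its wing top at z 0.144 against 0.138, and its wing lies across the ribs, so it is the unlocked one. The right cap's wing is in line with its ribs, so it is locked. I'll go above the left cap.

Emit:
jog_arm --pt "0.06 0 0 -0.045 0 0 0" --pt "0.06 0.035 -0.035 0 0 0 0" --pt "0.06 0.035 -0.035 0 0 0 0" --pt "0.06 0.035 -0.035 0 0 0 0" --pt "0.06 0.035 -0.035 0 0 0 0" --pt "0.06 0.035 -0.035 0 0 0 0" --pt "0.06 0.035 -0.035 0 0 0 0" --pt "0.06 0.035 -0.035 0 0 0 0" --pt "0.06 0.035 -0.035 0 0 0 0" --pt "0.06 0.035 -0.035 0 0 0 0" --newtons 40

```text
clock: 1.1
ee_pos: [0.4002, -0.1862, 0.2254]
tcp_rot: [[0.944, 0.331, -0.0], [0.331, -0.944, 0.0], [0.0, -0.0, -1.0]]
ft_force: [0.7, 0.1, 0.3]
width: 0.0597
gripper_force: 0.0
```

Emit:
jog_arm --pt "0.06 0.035 -0.035 0 0 0 0" --pt "0.06 0.035 -0.035 0 0 0 0" --pt "0.06 0.035 -0.035 0 0 0 0" --pt "0.06 0.03 -0.03 0 0 0 0" --pt "0.06 0 0 0 0 0 -8.5" --pt "0.06 0 0 0 0 0 -8.5" --pt "0.06 0 0 0 0 0 -8.5" --pt "0.06 0 0 0 0 0 -8.5" --pt "0.06 0 0 0 0 0 -8.5" --pt "0.06 0 0 0 0 0 -8.5"

```text
clock: 2.1
ee_pos: [0.4824, -0.016, 0.2252]
tcp_rot: [[0.33, 0.944, -0.001], [0.944, -0.33, 0.0], [-0.0, -0.001, -1.0]]
ft_force: [-0.4, 0.2, 0.3]
width: 0.0597
gripper_force: 0.0
```

Emit:
jog_arm --pt "0.06 0 0 0 0 0 -8.5" --pt "0.06 0 0 0 0 0 -8.5" --pt "0.06 0 0 0 0 0 -8.5" --pt "0.06 0 0 0 0 0 -8.5" --pt "0.06 0 0 0 0 0 -8.5" --pt "0.06 0 0 0 0 0 -8.5" --pt "0.06 0 0 0 0 0 -8.5" --pt "0.06 0 0 0 0 0 -8.5" --pt "0.06 0 0 0 0 0 -8.5" --pt "0.06 0 0 0 0 0 -8.5"

```text
clock: 3.1
ee_pos: [0.4823, -0.0159, 0.2252]
tcp_rot: [[-0.911, 0.411, -0.001], [0.411, 0.911, 0.0], [0.001, -0.0, -1.0]]
ft_force: [1.1, 0.5, 0.1]
width: 0.06
gripper_force: 0.0
```

Emit:
jog_arm --pt "0.06 0 0 0 0 0 -8.5" --pt "0.06 0 0 0 0 0 -8.1" --pt "0.06 0 0 0 0 0 0" --pt "0.06 0 0 0 0 0 0"

```text
clock: 3.5
ee_pos: [0.4825, -0.0159, 0.2253]
tcp_rot: [[-0.99, 0.144, -0.0], [0.144, 0.99, 0.0], [0.0, 0.0, -1.0]]
ft_force: [-0.2, 0.4, -0.0]
width: 0.0601
gripper_force: 0.0
```

Emit:
jog_arm --pt "0.06 -0.01 0.032 0 0 0 0" --pt "0.06 -0.01 0.032 0 0 0 0" --pt "0.06 -0.01 0.032 0 0 0 0" --pt "0.06 -0.01 0.032 0 0 0 0" --pt "0.06 -0.009 0.03 0 0 0 0" --pt "0.06 0 0 0 0 0 0" --pt "0.06 0 0 0 0 0 0"

```text
clock: 4.2
ee_pos: [0.553, 0.1339, 0.225]
tcp_rot: [[-0.99, 0.142, -0.001], [0.142, 0.99, -0.0], [0.001, -0.0, -1.0]]
ft_force: [-0.3, -0.7, 0.2]
width: 0.06
gripper_force: 0.0
```

Run:
```python
from h import *
s=status.state(); R=np.array(s['tcp_rot']); t=np.array(s['ee_pos'])
p,d,i=grab("wrist"); W=world(d,i); cv2.imwrite("pics/w1.png",p)
m=(d>0)&(np.hypot(W[...,0]-.554,W[...,1]-.133)<.045)
q=W[m&(W[...,2]>.135)&(W[...,2]<.155)]; c=W[m&(W[...,2]>.105)&(W[...,2]<.122)]
print(len(q),cv2.minAreaRect((q[:,:2]*1000).astype(np.float32)),np.median(q[:,2]))
e=np.linalg.eigh(np.cov(q[:,:2].T))[1][:,1];print("ang",np.degrees(np.arctan2(e[1],e[0])))
print("disc",len(c),np.median(c[:,2]),cv2.minEnclosingCircle((c[:,:2]*1000).astype(np.float32)))
print(t,s['joint_positions'],"toolx",np.degrees(np.arctan2(R[1,0],R[0,0])))
```

```text
913 ((553.1195068359375, 132.97682189941406), (13.508262634277344, 45.154170989990234), 81.61676025390625) 0.14312356066373894
ang 171.99973840772327
disc 3446 0.11342995597393338 ((553.6276245117188, 132.496337890625), 35.0279541015625)
[0.55298446 0.13394512 0.22504428] [ 7.60924121e+00  2.14152530e+01  8.15255865e+01 -8.90626913e-03
  7.71019994e+01 -7.42440158e+01] toolx 171.85524151250414
```

View pics/w1.png

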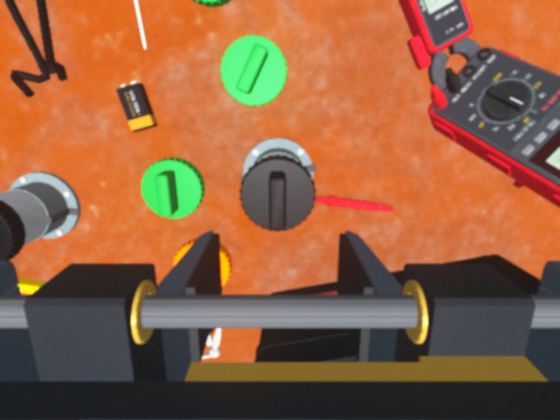

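The wrist view shows the black cap at (278,190), centred between the fingers with its wing parallel to the pads. Next I'll descend and grip.

Emit:
jog_arm --pt "0.06 0 -0.001 0.03 0 0 0" --pt "0.06 0 0 0.03 0 0 0" --pt "0.06 0 0 0.025 0 0 0" --pt "0.06 0 0 0.015 0 0 0" --pt "0.06 0 0 0.008 0 0 0" --pt "0.06 0 0 0 0 0 0" --pt "0.06 0 0 0 0 0 0"

```text
clock: 4.95
ee_pos: [0.5534, 0.1323, 0.1182]
tcp_rot: [[-0.99, 0.141, 0.001], [0.141, 0.99, 0.0], [-0.001, 0.0, -1.0]]
ft_force: [-0.5, -0.4, -0.1]
width: 0.06
gripper_force: 0.0
```

Emit:
jog_arm --pt "0.008 0 0 0 0 0 0" --pt "0.008 0 0 0 0 0 0" --pt "0.008 0 0 0 0 0 0" --pt "0.008 0 0 0 0 0 0" --pt "0.008 0 0 0 0 0 0" --pt "0.008 0 0 0 0 0 0" --pt "0.008 0 0 0 0 0 0" --pt "0.008 0 0 0 0 0 0" --newtons 40

```text
clock: 5.75
ee_pos: [0.5531, 0.1326, 0.1174]
tcp_rot: [[-0.99, 0.14, -0.0], [0.14, 0.99, 0.0], [0.0, 0.0, -1.0]]
ft_force: [-0.3, 0.1, 0.2]
width: 0.0082
gripper_force: 0.0
```

The fingers closed to 8.2 mm with no grip force, although the wing is 14 mm thick. I'll take a look.

Run:
```python
from h import *
p,d,i=grab("side"); a=cv2.resize(p[150:330,130:330],(500,450),interpolation=cv2.INTER_CUBIC)
q,_,_=grab("wrist"); b=cv2.resize(q[200:420,150:410],(300,254))
o=np.zeros((450,800,3),np.uint8); o[:,:500]=a; o[:254,500:]=b
cv2.imwrite("pics/s2.png",np.clip(o*1.5,0,255).astype(np.uint8))
s=status.state(); print(s['width'],s['gripper_force'],s['ee_pos'])
```

```text
0.007794116957234897 0.0 [0.55305469 0.13265906 0.11741423]
```

View pics/s2.png

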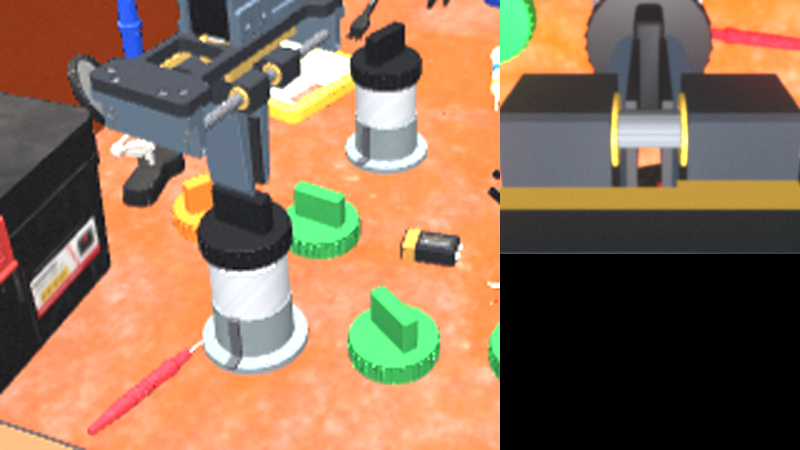

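In the side view the shut fingers (240,170 in the crop) stand beside or behind the wing (240,210), not around it. I'll measure where the fingers really are.

Run:
```python
from h import *
for n in("side","top","wrist"):
    p,d,i=grab(n); print(n,sorted(i.keys()))
    W=world(d,i); m=(d>0)&(np.hypot(W[...,0]-.554,W[...,1]-.133)<.12)
    for a,b in((.105,.12),(.12,.132),(.132,.142),(.15,.165),(.165,.18),(.18,.2)):
        q=W[m&(W[...,2]>a)&(W[...,2]<b)]
        if len(q): print(n,a,b,len(q),"x",np.percentile(q[:,0],[2,50,98]).round(3),"y",np.percentile(q[:,1],[2,50,98]).round(3))
s=status.state(); print(s['ee_pos'],s['joint_positions'])
print(np.array(imaging.camera_info("wrist")["world_from_camera"]).round(3))
```

```text
side ['cx', 'cy', 'fov_y', 'world_from_camera']
side 0.105 0.12 564 x [0.519 0.544 0.582] y [0.109 0.146 0.166]
side 0.12 0.132 127 x [0.53  0.549 0.574] y [0.132 0.138 0.142]
side 0.132 0.142 114 x [0.529 0.547 0.573] y [0.128 0.138 0.142]
side 0.15 0.165 139 x [0.533 0.542 0.569] y [0.123 0.143 0.148]
side 0.165 0.18 171 x [0.533 0.542 0.569] y [0.123 0.145 0.149]
side 0.18 0.2 243 x [0.533 0.54  0.566] y [0.119 0.146 0.151]
top ['cx', 'cy', 'fov_y', 'world_from_camera']
top 0.105 0.12 147 x [0.522 0.533 0.553] y [0.104 0.119 0.129]
top 0.12 0.132 4 x [0.533 0.534 0.538] y [0.129 0.129 0.129]
wrist ['cx', 'cy', 'fov_y', 'world_from_camera']
wrist 0.105 0.12 4963 x [0.521 0.54  0.568] y [0.101 0.136 0.164]
wrist 0.12 0.132 140 x [0.53  0.531 0.534] y [0.129 0.136 0.142]
wrist 0.132 0.142 213 x [0.53  0.531 0.559] y [0.128 0.135 0.142]
wrist 0.15 0.165 482 x [0.534 0.537 0.561] y [0.123 0.131 0.147]
wrist 0.165 0.18 617 x [0.534 0.536 0.54 ] y [0.121 0.138 0.149]
wrist 0.18 0.2 1033 x [0.533 0.537 0.551] y [0.121 0.131 0.149]
[0.55306428 0.13261641 0.11742295] [ 7.46935251e+00  2.77725956e+01  8.95260463e+01 -8.28832234e-04
  6.27002460e+01 -7.44838910e+01]
[[ 0.139 -0.951 -0.275  0.475]
 [ 0.99   0.133  0.038  0.143]
 [ 0.    -0.278  0.961  0.321]
 [ 0.     0.     0.     1.   ]]
```

Run:
```python
from h import *
p,d,i=grab("side"); W=world(d,i)
for z in np.arange(.116,.2,.004):
    m=(d>0)&(abs(W[...,2]-z)<.002)&(abs(W[...,0]-.552)<.03)&(abs(W[...,1]-.135)<.02)
    q=W[m]
    if len(q): print(z.round(3),len(q),q[:,0].min().round(3),q[:,0].max().round(3),"y",np.percentile(q[:,1],[5,50,95]).round(4), "px",np.argwhere(m).mean(0).round(), p[m].mean(0).round())
np.set_printoptions(linewidth=200)
print(d[208:250:3,216:244:3].round(3))
c=p[190:270,190:270]; cv2.imwrite("pics/s3.png",np.clip(cv2.resize(c,(600,600),interpolation=cv2.INTER_CUBIC)*2.0,0,255).astype(np.uint8))
```

```text
0.116 73 0.522 0.58 y [0.1207 0.1399 0.1518] px [241. 227.] [35. 33. 33.]
0.12 41 0.53 0.573 y [0.1333 0.1384 0.1414] px [239. 227.] [26. 25. 24.]
0.124 46 0.53 0.576 y [0.1338 0.1383 0.1414] px [237. 227.] [27. 26. 25.]
0.128 40 0.529 0.575 y [0.1346 0.1381 0.1408] px [235. 226.] [27. 26. 26.]
0.132 41 0.53 0.574 y [0.134  0.1385 0.1412] px [233. 226.] [27. 25. 26.]
0.136 46 0.53 0.574 y [0.131  0.1382 0.1415] px [231. 227.] [28. 26. 26.]
0.14 51 0.529 0.573 y [0.1338 0.1379 0.1409] px [229. 226.] [31. 29. 29.]
0.144 50 0.53 0.574 y [0.1295 0.1355 0.1393] px [227. 228.] [41. 39. 40.]
0.148 1 0.535 0.535 y [0.1258 0.1258 0.1258] px [223. 236.] [ 81.  90. 124.]
0.152 26 0.533 0.567 y [0.1255 0.1411 0.1444] px [224. 228.] [61. 58. 61.]
0.156 38 0.533 0.569 y [0.1266 0.1439 0.1473] px [223. 226.] [74. 66. 60.]
0.16 48 0.533 0.568 y [0.125  0.1446 0.1478] px [221. 226.] [79. 69. 61.]
0.164 35 0.533 0.57 y [0.127  0.1438 0.1472] px [219. 225.] [77. 68. 62.]
0.168 52 0.532 0.569 y [0.1247 0.1443 0.1476] px [217. 226.] [78. 69. 61.]
0.172 43 0.533 0.569 y [0.1249 0.1451 0.1486] px [216. 225
[... 647 characters left out ...]
1.016]
 [0.702 0.696 0.693 0.69  0.687 0.711 0.706 0.713 1.    1.004]
 [0.706 0.702 0.699 0.691 0.689 0.702 0.709 0.715 0.99  0.992]
 [0.715 0.706 0.704 0.698 0.696 0.7   0.715 0.978 0.983 0.982]
 [0.726 0.723 0.724 0.708 0.7   0.704 0.971 0.969 0.972 0.967]
 [0.732 0.725 0.723 0.72  0.715 0.714 0.714 0.714 0.957 0.962]
 [0.735 0.73  0.724 0.721 0.718 0.713 0.709 0.717 0.756 0.95 ]
 [0.737 0.734 0.727 0.727 0.721 0.718 0.713 0.72  0.749 0.748]
 [0.742 0.738 0.733 0.73  0.726 0.722 0.72  0.722 0.739 0.74 ]
 [0.735 0.732 0.735 0.732 0.727 0.725 0.721 0.726 0.733 0.732]
 [0.725 0.726 0.725 0.726 0.724 0.726 0.725 0.726 0.728 0.73 ]
 [0.718 0.719 0.718 0.719 0.72  0.719 0.721 0.717 0.719 0.727]]
```

View pics/s3.png

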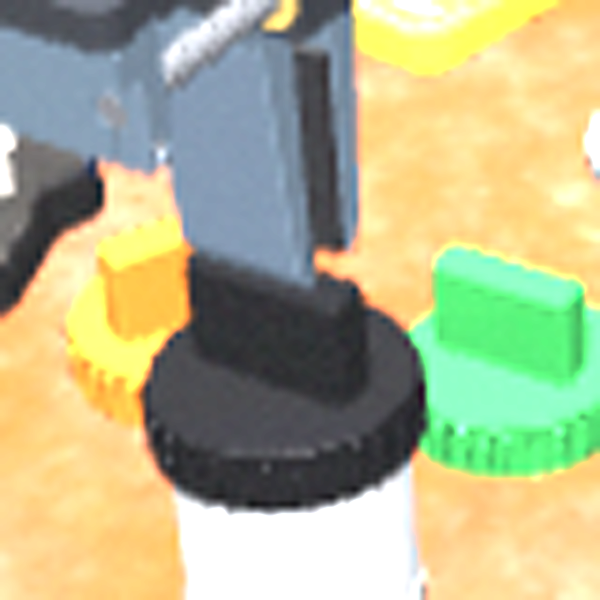

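The fingers are correctly centred in x and y, but their real tips are at z≈0.151, about 33 mm above the reported TCP. They closed just above the wing without touching it. I'll open, go 30 mm lower while watching the force, and grip again.

Emit:
jog_arm --pt "0.06 0 0 0 0 0 0" --pt "0.06 0 0 0 0 0 0" --pt "0.06 0 0 0 0 0 0" --pt "0.06 0 0 0 0 0 0" --pt "0.06 0 0 0 0 0 0" --pt "0.06 0 0 0 0 0 0"

```text
clock: 6.65
ee_pos: [0.5531, 0.1326, 0.1174]
tcp_rot: [[-0.99, 0.14, 0.0], [0.14, 0.99, 0.0], [-0.0, 0.0, -1.0]]
ft_force: [-0.2, 0.5, 0.3]
width: 0.0532
gripper_force: 0.0
```

Emit:
jog_arm --pt "0.06 0 0 0.01 0 0 0" --pt "0.06 0 0 0.008 0 0 0" --pt "0.06 0 0 0.007 0 0 0" --pt "0.06 0 0 0.005 0 0 0" --pt "0.06 0 0 0 0 0 0" --pt "0.06 0 0 0 0 0 0"

```text
clock: 7.25
ee_pos: [0.5531, 0.1326, 0.0874]
tcp_rot: [[-0.99, 0.14, -0.0], [0.14, 0.99, -0.0], [0.0, -0.0, -1.0]]
ft_force: [-0.7, 0.3, 0.1]
width: 0.0596
gripper_force: 0.0
```

Emit:
jog_arm --pt "0.008 0 0 0 0 0 0" --pt "0.008 0 0 0 0 0 0" --pt "0.008 0 0 0 0 0 0" --pt "0.008 0 0 0 0 0 0" --pt "0.008 0 0 0 0 0 0" --pt "0.008 0 0 0 0 0 0" --pt "0.008 0 0 0 0 0 0" --newtons 40

```text
clock: 7.95
ee_pos: [0.553, 0.1326, 0.0874]
tcp_rot: [[-0.99, 0.14, -0.0], [0.14, 0.99, 0.0], [0.0, 0.0, -1.0]]
ft_force: [-0.1, 0.2, 0.0]
width: 0.0137
gripper_force: 40.0
```

Gripped at 13.7 mm with 40 N. Next I'll push down 13.5 mm.

Emit:
jog_arm --pt "0.008 0 0 0.0035 0 0 0" --pt "0.008 0 0 0.0035 0 0 0" --pt "0.008 0 0 0.0035 0 0 0" --pt "0.008 0 0 0.003 0 0 0" --pt "0.008 0 0 0 0 0 0" --pt "0.008 0 0 0 0 0 0"

```text
clock: 8.55
ee_pos: [0.5532, 0.1326, 0.0739]
tcp_rot: [[-0.99, 0.14, 0.0], [0.14, 0.99, 0.0], [-0.0, 0.0, -1.0]]
ft_force: [-1.6, 0.7, 7.2]
width: 0.014
gripper_force: 40.0
```

Run:
```python
from h import *
s=status.state(); print(s['ee_pos'],s['ft_force'],s['moment'])
for n in("side","wrist"):
    p,d,i=grab(n); W=world(d,i)
    r=np.hypot(W[...,0]-.5535,W[...,1]-.1327); m=(d>0)&(r<.031)&(r>.018)&(W[...,2]>.085)&(W[...,2]<.122)
    print(n,np.histogram(W[m][:,2],np.arange(.085,.123,.003)))
```

```text
[0.55318996 0.13264293 0.07386752] [-1.59912587  0.70697409  7.23837453] [0.03390132 0.16961604 0.0006929 ]
side (array([  0,   0,   0,   0, 140,  89,  11,  16,  14,  24,  18,  22]), array([0.085, 0.088, 0.091, 0.094, 0.097, 0.1  , 0.103, 0.106, 0.109,
       0.112, 0.115, 0.118, 0.121]))
wrist (array([   0,    0,    0,    0, 1383, 1628,   52,   93,  104,  128,  149,
        147]), array([0.085, 0.088, 0.091, 0.094, 0.097, 0.1  , 0.103, 0.106, 0.109,
       0.112, 0.115, 0.118, 0.121]))
```

The disc dropped from 0.1135 to 0.100 with 7 N of spring force, so it is pushed in by the right amount. Now 80° clockwise, which is +z about the tool.

Emit:
jog_arm --pt "0.008 0 0 0 0 0 5" --pt "0.008 0 0 0 0 0 5" --pt "0.008 0 0 0 0 0 5" --pt "0.008 0 0 0 0 0 5" --pt "0.008 0 0 0 0 0 5" --pt "0.008 0 0 0 0 0 5" --pt "0.008 0 0 0 0 0 5" --pt "0.008 0 0 0 0 0 5"

```text
clock: 9.45
ee_pos: [0.5537, 0.1327, 0.0741]
tcp_rot: [[-0.666, 0.746, 0.001], [0.746, 0.666, 0.0], [-0.001, 0.001, -1.0]]
ft_force: [0.3, -0.3, 7.1]
width: 0.0137
gripper_force: 40.0
```

Emit:
jog_arm --pt "0.008 0 0 0 0 0 5" --pt "0.008 0 0 0 0 0 5" --pt "0.008 0 0 0 0 0 5" --pt "0.008 0 0 0 0 0 5" --pt "0.008 0 0 0 0 0 5" --pt "0.008 0 0 0 0 0 5" --pt "0.008 0 0 0 0 0 5" --pt "0.008 0 0 0 0 0 5" --pt "0.008 0 0 0 0 0 0" --pt "0.008 0 0 0 0 0 0"

```text
clock: 10.45
ee_pos: [0.5537, 0.1327, 0.0741]
tcp_rot: [[-0.034, 0.999, 0.001], [0.999, 0.034, 0.0], [0.0, 0.001, -1.0]]
ft_force: [-1.0, -0.5, 7.4]
width: 0.0141
gripper_force: 40.0
```

Run:
```python
from h import *
s=status.state(); print(s['ee_pos'],s['ft_force'],s['moment'],s['joint_positions'])
p,d,i=grab("side"); W=world(d,i)
r=np.hypot(W[...,0]-.5535,W[...,1]-.1327); m=(d>0)&(r<.031)&(r>.018)&(W[...,2]>.085)&(W[...,2]<.122)
print(np.histogram(W[m][:,2],np.arange(.085,.123,.003))[0])
cv2.imwrite("pics/s4.png",np.clip(cv2.resize(p[190:320,170:300],(600,600),interpolation=cv2.INTER_CUBIC)*1.7,0,255).astype(np.uint8))
```

```text
[0.55366469 0.13269826 0.074087  ] [-0.99123895 -0.50403089  7.37074866] [-0.02097063 -0.17354708 -0.04729692] [7.46875020e+00 3.09876507e+01 9.19538965e+01 7.24676505e-04
 5.69894043e+01 5.52936570e+00]
[  2   1   1   2 123 129  14  15  17  23  23  30]
```

View pics/s4.png

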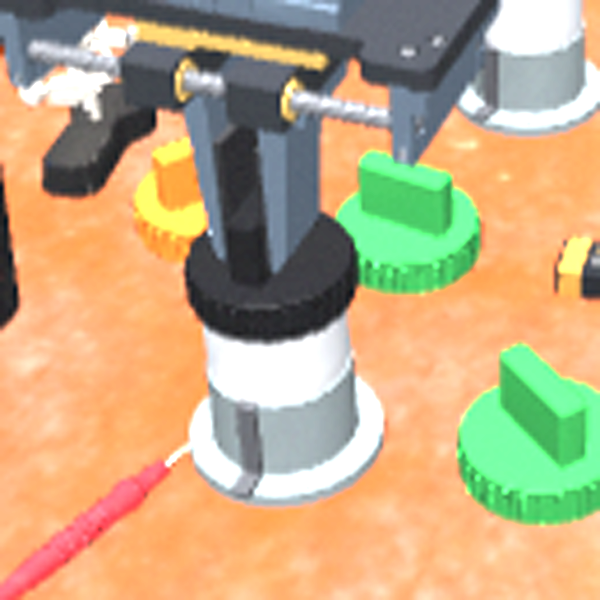

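The wing's end (250,255) is now directly above the rib (250,440), and the cap is still pressed down. I'll ease up 6 mm, release, then retreat.

Emit:
jog_arm --pt "0.008 0 0 -0.002 0 0 0" --pt "0.008 0 0 -0.002 0 0 0" --pt "0.008 0 0 -0.002 0 0 0" --pt "0.06 0 0 0 0 0 0" --pt "0.06 0 0 0 0 0 0" --pt "0.06 0 0 0 0 0 0" --pt "0.06 0 0 0 0 0 0" --pt "0.06 0 0 0 0 0 0" --pt "0.06 0 0 0 0 0 0" --pt "0.06 0 0 0 0 0 0"

```text
clock: 11.5
ee_pos: [0.553, 0.1326, 0.0799]
tcp_rot: [[-0.034, 0.999, -0.0], [0.999, 0.034, -0.0], [0.0, -0.0, -1.0]]
ft_force: [0.4, 0.4, -0.2]
width: 0.06
gripper_force: 0.0
```

Emit:
jog_arm --pt "0.06 0 0 -0.01 0 0 0" --pt "0.06 0 0 -0.02 0 0 0" --pt "0.06 0 0 -0.03 0 0 0" --pt "0.06 0 0 -0.04 0 0 0" --pt "0.06 0 0 -0.04 0 0 0" --pt "0.06 0 0 -0.02 0 0 0" --pt "0.06 0 0 0 0 0 0" --pt "0.06 0 0 0 0 0 0"

```text
clock: 12.3
ee_pos: [0.553, 0.1326, 0.2404]
tcp_rot: [[-0.034, 0.999, 0.001], [0.999, 0.034, 0.0], [0.0, 0.001, -1.0]]
ft_force: [-0.2, 0.7, -0.5]
width: 0.0598
gripper_force: 0.0
```

Run:
```python
from h import *
p,d,i=grab("wrist"); W=world(d,i); r=np.hypot(W[...,0]-.5535,W[...,1]-.1327)
for n in("wrist","side"):
    p,d,i=grab(n); W=world(d,i); r=np.hypot(W[...,0]-.5535,W[...,1]-.1327)
    q=W[(d>0)&(r<.045)&(W[...,2]>.131)&(W[...,2]<.15)]; c=W[(d>0)&(r<.045)&(W[...,2]>.103)&(W[...,2]<.118)]
    e=np.linalg.eigh(np.cov(q[:,:2].T))[1][:,1]
    print(n,"wing z",np.percentile(q[:,2],[50,90]),"ang",np.degrees(np.arctan2(e[1],e[0])),cv2.minAreaRect((q[:,:2]*1000).astype(np.float32)),"disc",np.median(c[:,2]),cv2.minEnclosingCircle((c[:,:2]*1000).astype(np.float32)))
    W2=W[(d>0)&(np.hypot(W[...,0]-.553,W[...,1]+.155)<.04)&(W[...,2]>.131)]
    if len(W2): print(" other wing z",np.median(W2[:,2]))
```

```text
wrist wing z [0.13712206 0.13813296] ang 92.004959943407 ((553.844970703125, 132.29432678222656), (13.457571983337402, 45.1996955871582), 2.1018965244293213) disc 0.10743910502829751 ((554.0464477539062, 131.90296936035156), 34.895301818847656)
side wing z [0.13673776 0.13793262] ang 90.24715173395208 ((551.6151733398438, 131.4477996826172), (14.579763412475586, 47.29245376586914), 0.573664128780365) disc 0.10727064393338787 ((551.7945556640625, 132.42945861816406), 34.78915023803711)
 other wing z 0.13596606293865296
```

The cap has risen to locked height, 6 mm lower than before. The wing has turned 80°, the cap is centred, and the gripper is clear. I'll hand it in.

```bash
python3 -c "from rig import sign_off; print(sign_off())"
```

```text
the job is handed in; nothing more can be done
None
```

The left canister's unlocked cap was pushed down 13.5 mm, turned 80° clockwise and released to its locked height with the wing in line with the ribs. The other cap was left alone, and the job was handed in at about 12.5 s with no verdict returned.

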